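# Peel the top parts tray off the stack and hold it over the pattern

## Robot

A 6-joint arm with a two-finger parallel gripper is mounted at the origin on the work surface. World frame = base frame: x ahead of the robot, y to its left, z up, the work surface at z = 0. Lengths are in m, angles in degrees, forces in N, time in s.
With the tool pointing down it reaches from about 0.375 to 0.9 m from the base axis. Payload 3.1 kg.
Tool frame: the origin (TCP) lies at the very end of the fingers, on their centre line; the grasp point (between the pads) lies 19 mm behind it; z points along the fingers, y is the line along which they close (so a half turn about z gives the same grasp; the last joint's range is limited). The gripper opens to 87 mm and grips with 3 to 60 N. Pads are 19 mm wide; open, the fingers measure 117 mm over their backs; the gripper's body (75 mm by 190 mm) begins 51 mm behind the grasp point.
Start: joints at [-75.659, 30.224, 82.088, -0, 67.689, -10.227], TCP at [0.26, -0.568, 0.2] pointing down, gripper open.
Joint ranges: [-176.69, 176.69], [-43.24, 126.21], [12.49, 139.97], [-82, 262], [0, 151.66], [-163.58, 163.58]. Speed limits (degrees/s): [159.86, 159.86, 180, 180, 180, 180].

## Interface

Orientations are given as a 3x3 rotation matrix whose columns are the frame's x, y, z axes.
In Python, from rig import * gives the robot as it stands.
- The arm moves only by the tool jog_arm, never from a script. Its arguments are lists of equal length, an entry for each row: "delta_pos": the shift along the world's x, y, z in cm, a list of three; "turn": the turn about the world's z in degrees; "grip": the closure, from 0 (fully open) to 1 (shut). In form: {"delta_pos": [[x, y, z], ...], "turn": [turn, ...], "grip": [grip, ...]}. A call has 1 to 12 rows; each row is the pose to reach, as a shift and turn from the pose commanded when the call began; what a row does not reach only later rows make up. A row lasts 1/8 s, in which the tool goes at most 62.5 mm and 10.7 degrees, less where a joint would pass 70% of its speed; a pose out of reach is approached as far as the arm can. A call with a gripper value outside its range is refused whole. The fingers move at their own pace and stop on an object; the grip force is fixed at half the most. Time passes only in rows, so rows that repeat a pose let the fingers close. It gives the time, the measured TCP pose, the force, the opening and the grip force at its end, in the units of the state.
- read_state(): the state, without advancing time (a new reading comes with each control period).
- capture(name): name is "side" or "top"; returns a dict with "color" (420x560x3 uint8, blue, green, red), "fovy" (degrees; the focal length in pixels is half the picture's height over the tangent of half this angle, whatever the lens; pixels are square), "cx", "cy" (the principal point, pixels), "k1" (the pictures are not rectified: a ray, as slopes to the right and down, at radius r is drawn at 1 + k1 r^2 times it, then the intrinsics apply), "camera_from_world" (4x4, takes a point from world to camera coordinates). Camera axes: x right, y up, looking along -z (the intrinsics and any distortion apply to the point x, -y, -z); pixel columns grow to the right and rows downward; lengths in m; the calibration is good to about 2 mm. A picture is of the moment at which its call begins. There is no depth.
- hand_in(): hands the job in; it is judged then, once.
The state is a dict: "time_s": time; "joint_positions": joint angles; "qvel": joint speeds; "tau": joint torques, N m; "position": TCP position; "tcp_rot": TCP orientation; "force": force on the tool from outside, world axes, zero at the start; "moment": the same for the moment, N m; "opening": opening from 0.0 (shut) to 1.0 (fully open); "grasp_force": force on a finger pad.
Only numpy, scipy, OpenCV 4.12 (cv2) and the standard library are available. Lean on these libraries where they do the work, as an engineer would, in place of code of your own. Each camera call takes 0.05 s, during which the arm holds its last target. There are 200 camera calls.

## Task

Take the top tray off the nested stack in the caddy: the trays cling together, so first peel one corner of it up while the opposite corner is still nested, and let the other trays stay down in the caddy. Bring it, right way up, over the white pattern sheet and finish while still holding it there, still and level, centred over the middle of the sheet and about 10 cm above it, ready to be filled with cut glass. Leave the tools and other things on the bench where they are.

Things in the scene. Friction and masses are not known exactly. Their poses are not given: they have to be found in the camera images.
- tray: The top tray of the stack: an empty formed grey plastic tray, 210 (its x) x 150 (its y) x 45 mm high, about 160 g. All round it a rim band 10 mm wide and 14 mm deep (31 to 45 mm above the underside) with upright faces; inside, a 4 mm shoulder at the rim's foot, then 2.5 mm walls flaring at 17 degrees. Origin: centre of its underside; z up, x along the long side.
- caddy: Fixed tray caddy: plywood base 240 (x) x 180 (y) x 8 mm, a steel angle at each corner, up to 83 mm above the table. Six like trays stand nested in it, aligned with its x and y, 18 mm apart: five that stay and the top one, whose underside starts 98 mm and rim top 143 mm above the table; 4 mm gap between neighbouring rim bands. Origin: centre of the base's underside.
- lower (a joint): Rise in m of the five lower trays as one clump (0: down), weight 7.8 N; the angles let it only rise. Upright friction ribs near the corners hold the top tray with 9 to 12 N in all against a level pull (the clump could come along); each lets go once the wall there is about 17 mm up. One corner peels with 5 to 8 N: the tray turns about the opposite corner, its rim on the rim below.
- pattern: Fixed pattern board, 300 (x) x 250 (y) x 6 mm: plywood faced with the white pattern sheet, a wooden lath 12 mm high along its +x edge and its +y edge and the leaded start of a window panel with upright nails (up to 35 mm above the table) in the corner between them. Origin: centre of its underside, on the table.
- sheet_mid (a point): Middle of the white sheet (board centre), at the sheet's surface, 6 mm above the table.
- bowl: Bystander: white plastic bowl of horseshoe nails, 144 mm across, 50 mm high. Origin: centre of its underside.
- hammer: Bystander: hammer lying along its x, 270 mm long, head at +x, less than 45 mm high, between the caddy and the board. Origin: near the middle of the tool, on the table.
- came_knife: Bystander: lead knife with wooden grip and fan-shaped blade, 200 mm long along its x, 22 mm high. Origin: under the middle of the grip.
- pliers: Bystander: grozing pliers, 205 mm long along x, 14 mm high. Origin: under the pivot.
- spool: Bystander: spool of solder, 64 mm across, 48 mm high, standing. Origin: centre of its underside.
- flux: Bystander: small clear flux bottle, 52 mm across, 105 mm high. Origin: centre of its underside.
- lath: Bystander: offcut of lath, 160 x 32 x 18 mm. Origin: centre of its underside.
- marker: Bystander: marker pen, 150 mm long, 14 mm thick. Origin: under its middle.
- tray_c0 (a point): Corner of the top tray: on the centre line of the rim, at its top edge, 45 mm above the underside, at x = -100, y = -70 mm in the tray's frame.
- tray_c1 (a point): Corner of the top tray: on the centre line of the rim, at its top edge, 45 mm above the underside, at x = +100, y = -70 mm in the tray's frame.
- tray_c2 (a point): Corner of the top tray: on the centre line of the rim, at its top edge, 45 mm above the underside, at x = +100, y = +70 mm in the tray's frame.
- tray_c3 (a point): Corner of the top tray: on the centre line of the rim, at its top edge, 45 mm above the underside, at x = -100, y = +70 mm in the tray's frame.

How it is judged (in metres and radians):
On the way, in this order (a step that is already met when the one before it is completed fails the run):
1. one corner of the top tray has been raised at least 25 mm while the diagonally opposite corner is less than 10 mm up (((z of tray_c0 in the frame of caddy above 0.168 m and z of tray_c2 in the frame of caddy below 0.153 m) or (z of tray_c1 in the frame of caddy above 0.168 m and z of tray_c3 in the frame of caddy below 0.153 m) or (z of tray_c2 in the frame of caddy above 0.168 m and z of tray_c0 in the frame of caddy below 0.153 m) or (z of tray_c3 in the frame of caddy above 0.168 m and z of tray_c1 in the frame of caddy below 0.153 m))), for 0.1 s.
2. the tray has come free of the stack (z of tray in the frame of caddy above 0.153 m and contact force between tray and caddy below 0.05 N), for 0.1 s.
At the end, for the whole second after the job is handed in: The top tray is held by the gripper's fingers alone (at least 1 N), upright and level within 8 degrees and still (under 30 mm/s), its centre within 50 mm of the middle of the sheet seen from above and its underside 60 to 140 mm above the sheet; the other five trays are down in the caddy (horizontal distance between tray and sheet_mid below 0.05 m and z of tray in the frame of sheet_mid between 0.06 and 0.14 m and angle between tray's own z axis and vertical below 0.14 rad and linear speed of tray below 0.03 m/s and contact force between the fingers and tray above 1 N and contact force between tray and pattern below 0.05 N and contact force between tray and caddy below 0.05 N and value of joint lower below 0.008 m); the arm keeps its last pose, push and grip.
It fails at once if the lower trays have been dragged more than 15 mm up out of the caddy (value of joint lower above 0.015 m).
It fails at once if a bystander has been moved more than 30 mm (distance of any of bowl, hammer, came_knife, pliers, spool, flux, lath, marker from where it was at the start of the episode above 0.03 m).
It also fails if it takes over 45 s, if anything falls off the work surface, if the arm or the gripper's body presses on something with over 40 N, if the wrist force passes 120 N, or if a joint passes its speed limit or range.

## Working session

There is one attempt and no reset: what is moved stays moved. The work goes in short steps, Python scripts to look and compute and a tool call to move; the robot and the scene stay as the last step left them, time stands still between calls to the robot, and variables do not carry over. Pictures are saved under pics/ and viewed, at most 10 in all, crops included, and the job is handed in when it is done.

Besides the shell and the picture viewer there is one more tool, called after ">>>" in YAML: its name, and indented under it one key for each argument. jog_arm: Moves the arm, as the interface text tells. Its arguments: {"type":"object","properties":{"delta_pos":{"type":"array"},"turn":{"type":"array"},"grip":{"type":"array"}},"required":["delta_pos","turn","grip"]}

```bash
mkdir -p pics; cat > h.py <<'E'
from rig import *
import numpy as np, cv2
def K(c):
    h,w=c["color"].shape[:2]; f=h/2/np.tan(np.radians(c["fovy"])/2); return f
def ray(c,u,v):
    f=K(c); d=np.array([(u-c["cx"])/f,(v-c["cy"])/f]); s=d.copy()
    for _ in range(30): s=d/(1+c["k1"]*(s@s))
    M=np.array(c["camera_from_world"]); R=M[:3,:3]; o=-R.T@M[:3,3]
    return o,R.T@np.array([s[0],-s[1],-1])
def onz(c,u,v,z):
    o,d=ray(c,u,v); return o+d*(z-o[2])/d[2]
def proj(c,p):
    M=np.array(c["camera_from_world"]); q=M[:3,:3]@np.array(p)+M[:3,3]
    s=np.array([q[0],-q[1]])/-q[2]; s=s*(1+c["k1"]*(s@s)); return s*K(c)+[c["cx"],c["cy"]]
E
python3 - <<'E'
from h import *
for n in("top","side"):
    c=capture(n); cv2.imwrite(f"pics/{n}0.png",c["color"])
    M=np.array(c["camera_from_world"]);print(n,-M[:3,:3].T@M[:3,3],c["fovy"],c["k1"])
s=read_state();print(s["time_s"],s["position"],s["tcp_rot"],s["opening"])
E
```

```text
top [ 0.36654646 -0.00160936  1.2280014 ] 57.47592790711166 -0.05850665280724079
side [ 0.50168613 -0.91281541  1.21948148] 46.658592145348265 -0.07818836221040472
0.1 [ 0.25972182 -0.56770838  0.19908967] [[ 9.09466621e-01  4.15776701e-01 -4.46620275e-04]
 [ 4.15776778e-01 -9.09464791e-01  1.86139610e-03]
 [ 3.67739715e-04 -1.87857196e-03 -9.99998168e-01]] 1.002126375677396
```

View pics/top0.png

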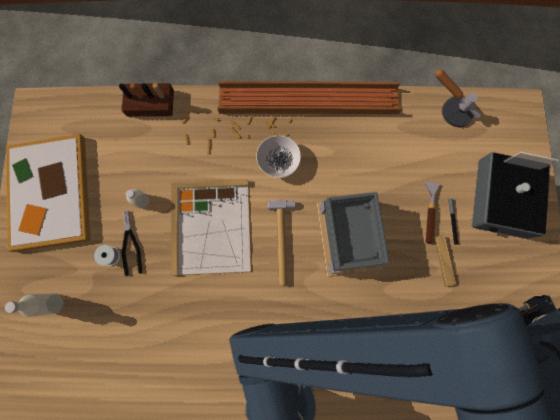

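View pics/side0.png

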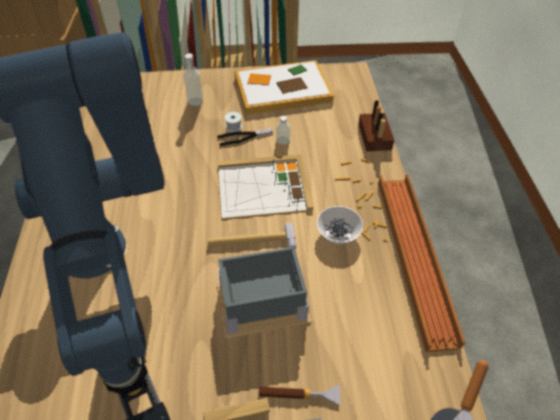

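The top view shows the stack's grey tray at about (355,230) and the board at about (213,230), with the hammer at (281,240) between them. In the side view the tray is at about (262,285) and the board at about (262,190). Next I'll measure the rim corners and the board.

```bash
python3 - <<'E'
from h import *
ims=[]
for n,(x0,x1,y0,y1) in {"top":(310,400,180,285),"side":(205,320,235,335)}.items():
    c=capture(n); cv2.imwrite(f"pics/x.png",c["color"])
    for p in [(0,0,0),(.5,0,0),(.5,.2,0),(.7,0,0)]: print(n,p,proj(c,p).round())
    im=cv2.resize(c["color"][y0:y1,x0:x1],(400,int(400*(y1-y0)/(x1-x0))),interpolation=cv2.INTER_CUBIC); ims.append(im)
H=max(i.shape[0] for i in ims)
cv2.imwrite("pics/crop.png",np.hstack([cv2.copyMakeBorder(i,0,H-i.shape[0],0,0,0) for i in ims])); print(H)
E
```

```text
top (0, 0, 0) [280. 405.]
top (0.5, 0, 0) [280. 241.]
top (0.5, 0.2, 0) [218. 241.]
top (0.7, 0, 0) [280. 181.]
side (0, 0, 0) [ 91. 250.]
side (0.5, 0, 0) [252. 240.]
side (0.5, 0.2, 0) [249. 193.]
side (0.7, 0, 0) [315. 236.]
466
```

View pics/crop.png

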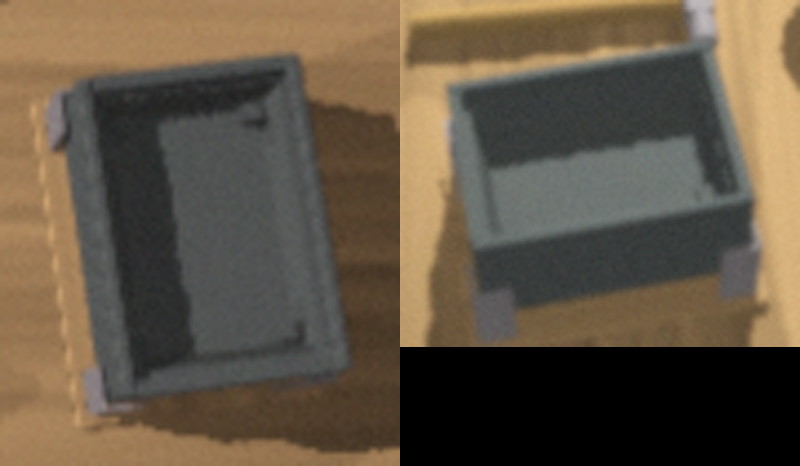

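The crop shows the tray's rim corners, near (300,57) and (348,370) in the left (top-view) half and at all four corners in the right (side-view) half. I'll cast these onto z = 0.143 and segment the white sheet.

```bash
python3 - <<'E'
from h import *
T=capture("top");S=capture("side")
def show(P):
    P=np.array(P); print(P[:,:2].round(4).tolist(), "mid",P[:,:2].mean(0).round(4),[round(float(np.linalg.norm(P[i,:2]-P[i-1,:2])),3) for i in range(4)])
    for i in range(4): d=P[i]-P[i-1]; print(round(np.degrees(np.arctan2(d[1],d[0])),1),end=" ")
    print()
s=90/400; show([onz(T,310+x*s,180+y*s,.143) for x,y in[(88,80),(300,57),(348,370),(112,400)]])
s=115/400; show([onz(S,205+x*s,235+y*s,.143) for x,y in[(50,88),(312,42),(350,200),(75,247)]])
# board: white/grey sheet
for c,n,b in((T,"top",(165,262,175,285)),(S,"side",(205,320,150,222))):
    im=c["color"]; hsv=cv2.cvtColor(im,cv2.COLOR_BGR2HSV)
    m=((hsv[...,1]<60)&(hsv[...,2]>110)).astype(np.uint8)*255
    k=np.zeros_like(m);k[b[2]:b[3],b[0]:b[1]]=1;m*=k
    m=cv2.morphologyEx(m,cv2.MORPH_CLOSE,np.ones((5,5)))
    cs=max(cv2.findContours(m,0,2)[0],key=cv2.contourArea)
    P=np.array([onz(c,*p[0],.006)[:2] for p in cs]).astype(np.float32)
    r=cv2.minAreaRect(P*1000); print(n,r); print(cv2.boxPoints(r).round())
E
```

```text
[[0.6091, -0.145], [0.6246, -0.2855], [0.4197, -0.3069], [0.4017, -0.1553]] mid [ 0.5138 -0.2232] [0.208, 0.141, 0.206, 0.153]
2.8 -83.7 -174.0 96.8 
[[0.4105, -0.167], [0.6157, -0.1391], [0.6288, -0.2834], [0.4275, -0.3068]] mid [ 0.5206 -0.2241] [0.141, 0.207, 0.145, 0.203]
96.9 7.7 -84.8 -173.4 
top ((539.0494995117188, 212.23583984375), (279.17523193359375, 220.5513916015625), 2.6365773677825928)
[[395. 316.]
 [405.  96.]
 [684. 108.]
 [673. 329.]]
side ((540.945068359375, 217.16802978515625), (280.1799011230469, 233.72181701660156), 2.6647822856903076)
[[396. 327.]
 [406.  94.]
 [686. 107.]
 [675. 340.]]
```

Tray centre is about (0.517,-0.224) with a yaw of 6.6°, and the board centre is about (0.550,0.226). I'll grip the +y long rim near its +x end (corner c2), hovering first.

>>> jog_arm:
  delta_pos:
    - [4,5.2,0.5]
    - [8,10.4,0.5]
    - [12,15.6,0.5]
    - [16,20.8,0.5]
    - [20,26,0.5]
    - [24,31,0.5]
    - [28,36.4,0]
    - [32.7,42.2,0]
    - [32.7,42.2,-2]
    - [32.7,42.2,-4]
    - [32.7,42.2,-4]
    - [32.7,42.2,-4]
  turn: [-2,-4,-6,-8,-11,-14,-16,-18,-18,-18,-18,-18]
  grip: [0,0,0,0,0,0,0.2,0.4,0.5,0.5,0.5,0.5]

```text
time_s: 1.8
position: [0.5871, -0.1469, 0.1606]
tcp_rot: [[0.994, 0.114, 0.001], [0.114, -0.994, -0.0], [0.001, 0.0, -1.0]]
force: [0.2, 0.0, -0.4]
opening: 0.514
grasp_force: 0.0
```

```bash
python3 - <<'E'
from h import *
ims=[]
for n,(x0,x1,y0,y1) in {"top":(290,410,160,285),"side":(205,335,200,335)}.items():
    c=capture(n); s=400/(x1-x0)
    im=cv2.resize(c["color"][y0:y1,x0:x1],None,fx=s,fy=s,interpolation=cv2.INTER_CUBIC); ims.append(im)
    a=np.radians(6.6)
    for X,Y in((105,75),(105,-75),(-105,75),(-105,-75),(78,70)):
        p=[.517+(X*np.cos(a)-Y*np.sin(a))/1e3,-.224+(X*np.sin(a)+Y*np.cos(a))/1e3,.143]
        u=(proj(c,p)-[x0,y0]+.5)*s; cv2.circle(im,tuple(int(v) for v in u),3,(0,0,255),-1)
H=max(i.shape[0] for i in ims)
cv2.imwrite("pics/c2.png",np.hstack([cv2.copyMakeBorder(i,0,H-i.shape[0],0,0,0) for i in ims]))
s=read_state();print(s["time_s"],s["position"],s["opening"],np.array(s["tcp_rot"]).round(3).tolist())
E
```

```text
1.9 [ 0.58733876 -0.14728689  0.16100574] 0.5059718627764247 [[0.994, 0.113, 0.002], [0.113, -0.994, -0.001], [0.002, 0.001, -1.0]]
```

View pics/c2.png

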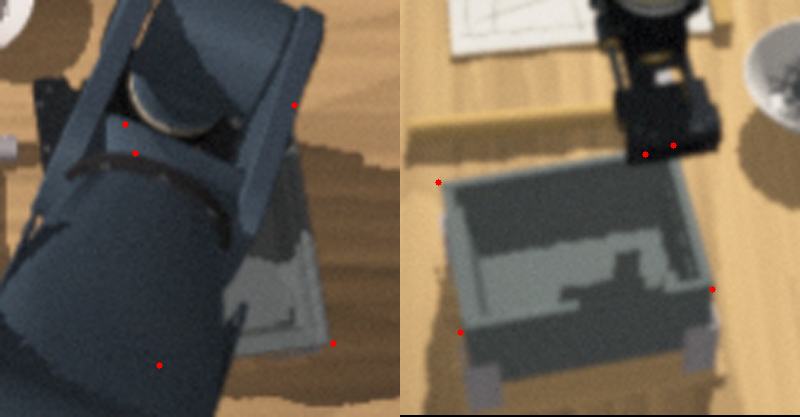

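The projected rim corners fall on the tray in both views, within about 2 px, and the gripper straddles the +y rim near c2. Descending and closing.

>>> jog_arm:
  delta_pos:
    - [0,0,-1]
    - [0,0,-2]
    - [0,0,-2.8]
    - [0,0,-2.8]
    - [0,0,-2.8]
    - [0,0,-2.8]
    - [0,0,-2.8]
    - [0,0,-2.8]
    - [0,0,-2.8]
  turn: [0,0,0,0,0,0,0,0,0]
  grip: [0.5,0.5,0.5,0.5,0.7,1,1,1,1]

```text
time_s: 3.02
position: [0.5869, -0.1464, 0.1321]
tcp_rot: [[0.993, 0.114, 0.0], [0.114, -0.993, -0.0], [0.0, 0.0, -1.0]]
force: [-0.4, 0.5, 0.3]
opening: 0.041
grasp_force: 0.0
```

```bash
python3 - <<'E'
from h import *
c=capture("side"); im=c["color"][190:340,200:350]
cv2.imwrite("pics/c3.png",cv2.resize(im,None,fx=4,fy=4,interpolation=cv2.INTER_CUBIC))
s=read_state();print(s["time_s"],s["position"],s["opening"],s["grasp_force"],s["force"])
print((proj(c,s["position"])-[200,190])*4)
E
```

```text
3.075 [ 0.58693782 -0.14641289  0.13205032] 0.023983108568966696 0.0 [-0.2940431  -0.22917791  0.62257388]
[337.52486747 248.98224138]
```

View pics/c3.png

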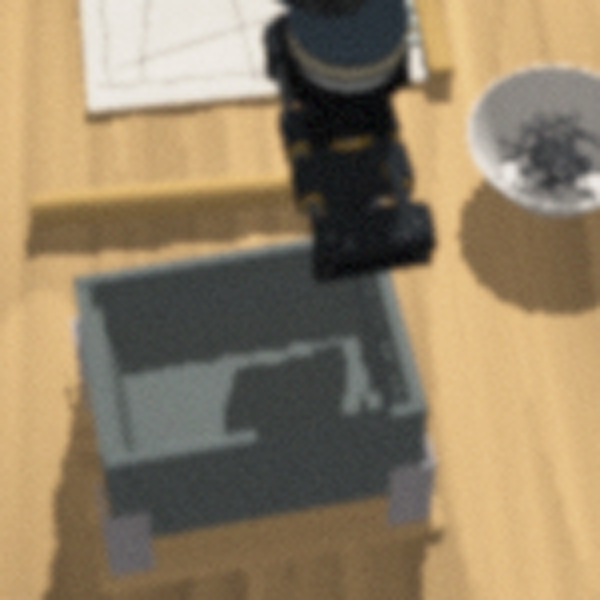

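>>> jog_arm:
  delta_pos:
    - [0,0,0]
    - [0,0,0]
  turn: [0,0]
  grip: [1,1]

```text
time_s: 3.32
position: [0.5869, -0.1464, 0.132]
tcp_rot: [[0.993, 0.114, 0.0], [0.114, -0.993, 0.0], [0.0, -0.0, -1.0]]
force: [0.4, -0.1, 0.0]
opening: 0.006
grasp_force: 0.0
```

```bash
python3 - <<'E'
from h import *
c=capture("side"); cv2.imwrite("pics/s4.png",c["color"]); s=read_state(); p=np.array(s["position"]);R=np.array(s["tcp_rot"])
im=cv2.resize(c["color"][170:330,210:350],None,fx=4,fy=4,interpolation=cv2.INTER_LANCZOS4)
im=cv2.convertScaleAbs(im,alpha=2.2,beta=15)
for a,b,z,col in [(x,y,z,k) for z,k in((-.07,(0,0,255)),) for x in(-.0375,.0375) for y in(-.095,.095)]+[(0,0,0,(0,255,0)),(0,0,-.019,(255,255,0)),(0,0,-.07,(0,255,255))]:
    u=(proj(c,p+R@np.array([a,b,z]))-[210,170]+.5)*4; print(a,b,z,u.round()); cv2.circle(im,tuple(int(v) for v in u),3,col,-1)
cv2.imwrite("pics/c4.png",im)
E
```

```text
-0.0375 -0.095 -0.07 [219. 169.]
-0.0375 0.095 -0.07 [273. 398.]
0.0375 -0.095 -0.07 [326. 153.]
0.0375 0.095 -0.07 [390. 378.]
0 0 0 [299. 331.]
0 0 -0.019 [300. 315.]
0 0 -0.07 [301. 269.]
```

View pics/c4.png

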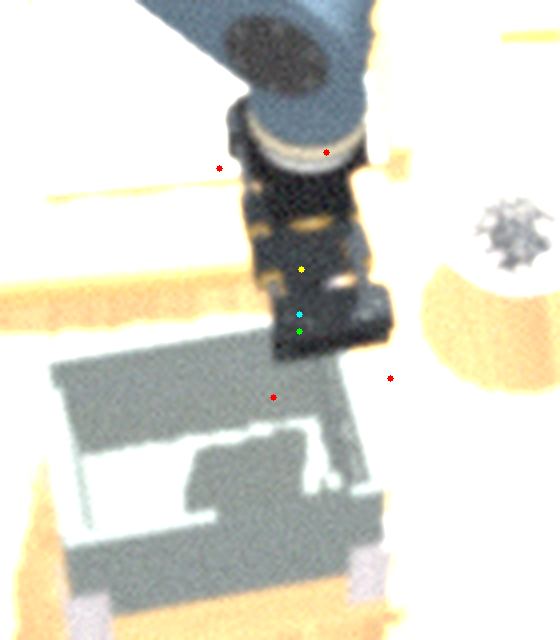

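Visually, the hand looks higher than its kinematics suggest (body edge at row 357, predicted 398). The fingers shut without touching the rim, so I'll probe downward with them closed.

>>> jog_arm:
  delta_pos:
    - [0,0,-0.3]
    - [0,0,-0.3]
  turn: [0,0]
  grip: [1,1]

```text
time_s: 3.62
position: [0.5866, -0.1463, 0.1286]
tcp_rot: [[0.993, 0.114, -0.001], [0.114, -0.993, 0.0], [-0.001, -0.0, -1.0]]
force: [-0.8, -0.5, -0.7]
opening: 0.004
grasp_force: 0.0
```

>>> jog_arm:
  delta_pos:
    - [0,0,-0.3]
    - [0,0,-0.3]
  turn: [0,0]
  grip: [1,1]

```text
time_s: 3.88
position: [0.5866, -0.1463, 0.1256]
tcp_rot: [[0.993, 0.114, -0.001], [0.114, -0.993, 0.0], [-0.001, -0.0, -1.0]]
force: [-0.0, 0.3, -0.1]
opening: 0.002
grasp_force: 0.0
```

>>> jog_arm:
  delta_pos:
    - [0,0,3]
    - [0,3,7]
    - [0,9,10]
    - [0,15,10]
    - [0,21,10]
    - [0,27,10]
    - [0,33,10]
    - [0,39,10]
    - [0,45,10]
    - [0,50,10]
    - [0,54,10]
    - [0,54,10]
  turn: [0,5,13,21,29,37,45,53,61,69,77,80]
  grip: [1,1,1,1,1,1,1,1,1,1,1,1]

```text
time_s: 5.38
position: [0.5859, 0.3972, 0.2254]
tcp_rot: [[0.053, 0.999, 0.0], [0.999, -0.053, 0.001], [0.001, -0.0, -1.0]]
force: [-0.4, -1.3, -0.0]
opening: 0.007
grasp_force: 0.0
```

```bash
python3 - <<'E'
from h import *
s=read_state(); p=np.array(s["position"]); ims=[]; print(p,s["joint_positions"],s["time_s"])
for n in("side","top"):
    c=capture(n); u=proj(c,p); x0,y0=(u-[50,90]).clip(0).astype(int); print(n,x0,y0,u)
    im=cv2.resize(c["color"][y0:y0+130,x0:x0+100],(400,520),interpolation=cv2.INTER_CUBIC); im=cv2.convertScaleAbs(im,alpha=1.8,beta=10)
    q=(u-[x0,y0]+.5)*4; cv2.circle(im,tuple(int(v) for v in q),2,(0,0,255),-1); ims.append(im)
cv2.imwrite("pics/c5.png",np.hstack(ims))
E
```

```text
[0.58590872 0.3972051  0.22544221] [2.50889961e+01 3.56300102e+01 6.72623577e+01 5.17230115e-02
 7.70819273e+01 2.81349539e+01] 5.375
side 219 11 [269.7463262  101.45503931]
top 82 110 [132.40886159 200.09359515]
```

View pics/c5.png

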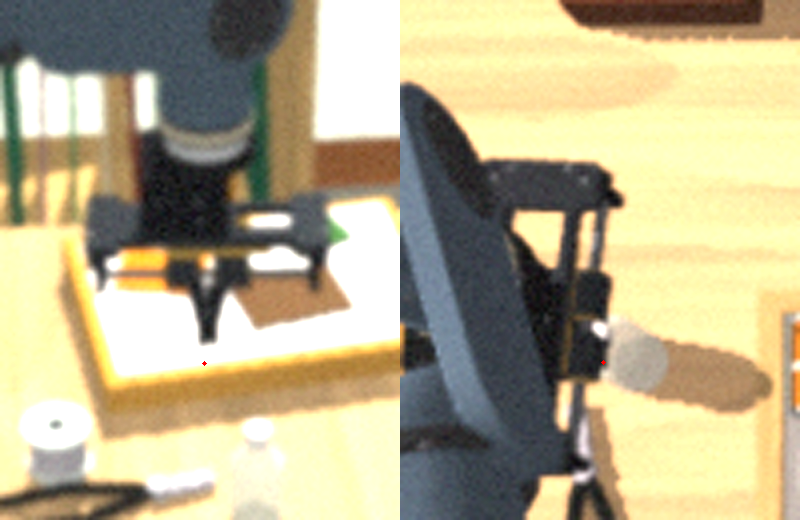

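The side view shows the real fingertip at (207,343) and the reported TCP at (205,363). That puts the fingertips about 2 cm above the reported TCP, so the first grip closed above the rim. I'll go back and touch the rim with shut fingers to calibrate the height.

>>> jog_arm:
  delta_pos:
    - [0,-5,0]
    - [0,-11,0]
    - [0,-17,0]
    - [0,-23,0]
    - [0,-29,0]
    - [0,-35,0]
    - [0,-41,0]
    - [0,-47,0]
    - [0,-52,-2]
    - [0,-54,-6]
    - [0,-54,-9.8]
    - [0,-54,-9.8]
  turn: [-8,-16,-24,-32,-40,-48,-56,-64,-72,-78,-80,-80]
  grip: [1,1,1,1,1,1,1,1,1,1,1,1]

```text
time_s: 6.98
position: [0.5838, -0.1463, 0.1252]
tcp_rot: [[0.994, 0.112, -0.007], [0.112, -0.994, 0.003], [-0.007, -0.004, -1.0]]
force: [-0.8, 0.8, 0.1]
opening: 0.004
grasp_force: 0.0
```

>>> jog_arm:
  delta_pos:
    - [0,0,-0.3]
    - [0,0,-0.3]
    - [0,0,-0.3]
  turn: [0,0,0]
  grip: [1,1,1]

```text
time_s: 7.35
position: [0.5878, -0.1464, 0.1264]
tcp_rot: [[0.993, 0.115, 0.002], [0.115, -0.993, -0.001], [0.002, 0.001, -1.0]]
force: [0.5, -0.4, -0.2]
opening: 0.008
grasp_force: 0.0
```

>>> jog_arm:
  delta_pos:
    - [0,0,-0.3]
    - [0,0,-0.3]
  turn: [0,0]
  grip: [1,1]

```text
time_s: 7.6
position: [0.5868, -0.1462, 0.122]
tcp_rot: [[0.993, 0.115, -0.0], [0.115, -0.993, 0.0], [-0.0, -0.0, -1.0]]
force: [0.4, 0.4, -0.5]
opening: 0.008
grasp_force: 0.0
```

>>> jog_arm:
  delta_pos:
    - [0,0,-0.3]
    - [0,0,-0.3]
  turn: [0,0]
  grip: [1,1]

```text
time_s: 7.85
position: [0.5872, -0.1464, 0.1207]
tcp_rot: [[0.993, 0.115, 0.001], [0.115, -0.993, -0.0], [0.001, 0.0, -1.0]]
force: [-2.7, 1.2, 10.1]
opening: 0.005
grasp_force: 4.8
```

>>> jog_arm:
  delta_pos:
    - [0,0,-0.2]
    - [0,0,-0.2]
  turn: [0,0]
  grip: [1,1]

```text
time_s: 8.1
position: [0.5873, -0.1464, 0.1206]
tcp_rot: [[0.993, 0.115, 0.002], [0.115, -0.993, -0.001], [0.002, 0.001, -1.0]]
force: [-4.8, 2.4, 19.2]
opening: 0.005
grasp_force: 9.4
```

Contact is at a reported z of 0.1207, so the tips sit 22 mm above the reported TCP. Lift, open, then descend to a reported 0.110 for an 11 mm bite.

>>> jog_arm:
  delta_pos:
    - [0,0,2]
    - [0,0,2.5]
    - [0,0,2.5]
    - [0,0,2.5]
    - [0,0,2.5]
    - [0,0,1.2]
    - [0,0,0]
    - [0,0,-0.7]
    - [0,0,-0.7]
    - [0,0,-0.7]
  turn: [0,0,0,0,0,0,0,0,0,0]
  grip: [0.6,0.6,0.6,0.6,0.6,0.6,0.6,0.6,0.6,0.6]

```text
time_s: 9.35
position: [0.5871, -0.1465, 0.1101]
tcp_rot: [[0.993, 0.114, 0.0], [0.114, -0.993, -0.0], [0.0, 0.0, -1.0]]
force: [0.1, 0.2, 0.4]
opening: 0.402
grasp_force: 0.0
```

>>> jog_arm:
  delta_pos:
    - [0,0,0]
    - [0,0,0]
    - [0,0,0]
    - [0,0,0]
    - [0,0,0]
  turn: [0,0,0,0,0]
  grip: [1,1,1,1,1]

```text
time_s: 9.98
position: [0.5868, -0.1444, 0.1102]
tcp_rot: [[0.993, 0.114, -0.0], [0.114, -0.993, 0.003], [0.0, -0.003, -1.0]]
force: [-0.4, 4.3, 2.2]
opening: 0.113
grasp_force: 30.0
```

Gripped: the opening equals the 10 mm rim and the pad force is 30 N. Peeling slowly.

>>> jog_arm:
  delta_pos:
    - [0,0.2,0.3]
    - [0,0.2,0.6]
    - [0,0.2,0.9]
    - [0,0.2,1.2]
    - [0,0.2,1.5]
    - [0,0.2,1.5]
  turn: [0,0,0,0,0,0]
  grip: [1,1,1,1,1,1]

```text
time_s: 10.72
position: [0.5851, -0.1454, 0.1247]
tcp_rot: [[0.993, 0.115, -0.004], [0.115, -0.993, -0.001], [-0.004, 0.001, -1.0]]
force: [-4.0, -4.6, -7.4]
opening: 0.108
grasp_force: 30.0
```

```bash
python3 - <<'E'
from h import *
c=capture("side"); t=capture("top"); cv2.imwrite("pics/s6.png",c["color"])
a=cv2.resize(c["color"][205:335,205:335],(520,520),interpolation=cv2.INTER_CUBIC)
cv2.imwrite("pics/c6.png",cv2.convertScaleAbs(a,alpha=1.5,beta=10))
E
```

```text
(no output)
```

View pics/c6.png

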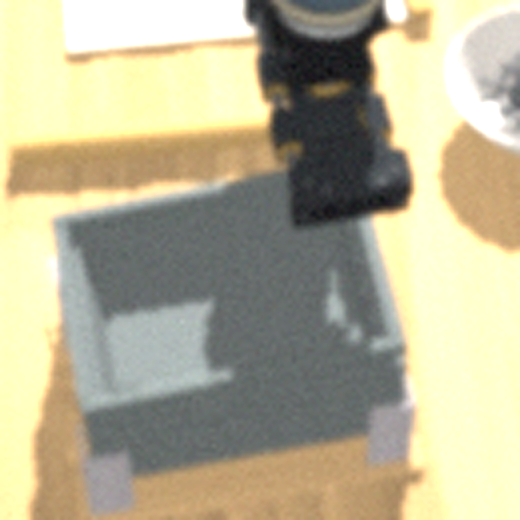

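The tray is tilting: c0, at crop (88,408), is unmoved and the wrist sees −7 N. Continuing.

>>> jog_arm:
  delta_pos:
    - [0,0,0.3]
    - [0,0,0.6]
    - [0,0,0.9]
    - [0,0,1.2]
    - [0,0,1.4]
    - [0,0,1.4]
    - [0,0,1.4]
  turn: [0,0,0,0,0,0,0]
  grip: [1,1,1,1,1,1,1]

```text
time_s: 11.7
position: [0.5851, -0.145, 0.1393]
tcp_rot: [[0.993, 0.115, -0.004], [0.115, -0.993, -0.001], [-0.004, 0.0, -1.0]]
force: [-4.6, -3.3, -4.7]
opening: 0.114
grasp_force: 30.0
```

```bash
python3 - <<'E'
from h import *
c=capture("side"); cv2.imwrite("pics/s7.png",c["color"])
a=cv2.resize(c["color"][205:335,205:335],(520,520),interpolation=cv2.INTER_CUBIC)
cv2.imwrite("pics/c7.png",cv2.convertScaleAbs(a,alpha=1.5,beta=10))
T=np.array([.517,-.224]);al=np.radians(6.6);Rz=np.array([[np.cos(al),-np.sin(al)],[np.sin(al),np.cos(al)]])
for n,X,Y in(("c0",-105,-75),("c1",105,-75),("c3",-105,75)):
  print(n,[((proj(c,[*(T+Rz@np.array([X,Y])/1e3),z])-205)*4).round().tolist() for z in(.143,.153,.163,.173)])
E
```

```text
c0 [[76.0, 410.0], [75.0, 402.0], [74.0, 394.0], [72.0, 386.0]]
c1 [[405.0, 354.0], [406.0, 346.0], [406.0, 338.0], [407.0, 329.0]]
c3 [[48.0, 215.0], [46.0, 207.0], [45.0, 198.0], [44.0, 189.0]]
```

View pics/c7.png

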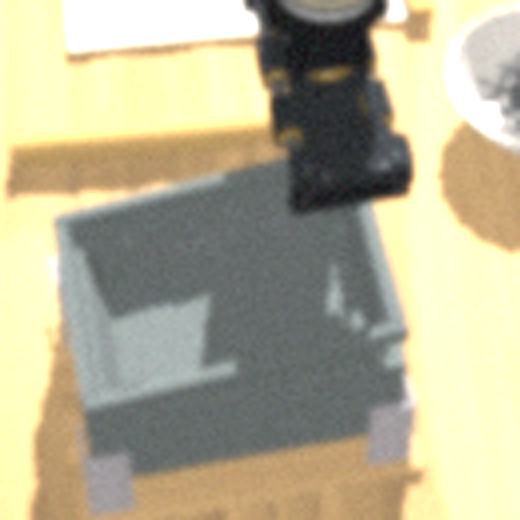

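The c1 side is up about 20 mm and clear of the stack, while c0 at (88,405) is still nested: the peel is done. Now lifting it free.

>>> jog_arm:
  delta_pos:
    - [0,0,0.4]
    - [0,0,0.8]
    - [0,0,1.2]
    - [0,0,1.6]
    - [0,0,2]
    - [0,0,2.5]
    - [0,0,3]
    - [0,0,3.5]
    - [0,0,4]
    - [0,0,4.5]
    - [0,0,5]
    - [0,0,5]
  turn: [0,0,0,0,0,0,0,0,0,0,0,0]
  grip: [1,1,1,1,1,1,1,1,1,1,1,1]

```text
time_s: 13.25
position: [0.5872, -0.1445, 0.1895]
tcp_rot: [[0.993, 0.114, 0.001], [0.114, -0.993, -0.0], [0.001, 0.001, -1.0]]
force: [0.2, 0.6, -1.1]
opening: 0.111
grasp_force: 30.0
```

```bash
python3 - <<'E'
from h import *
s=read_state();print(s["force"],s["moment"],s["grasp_force"])
c=capture("side"); t=capture("top")
a=cv2.resize(c["color"][190:340,195:335],(560,600),interpolation=cv2.INTER_CUBIC)
cv2.imwrite("pics/c8.png",cv2.convertScaleAbs(a,alpha=1.5,beta=10))
E
```

```text
[ 0.20373829  0.62952096 -1.05309926] [ 0.10601697 -0.01697076 -0.00362539] 29.97590035200119
```

View pics/c8.png

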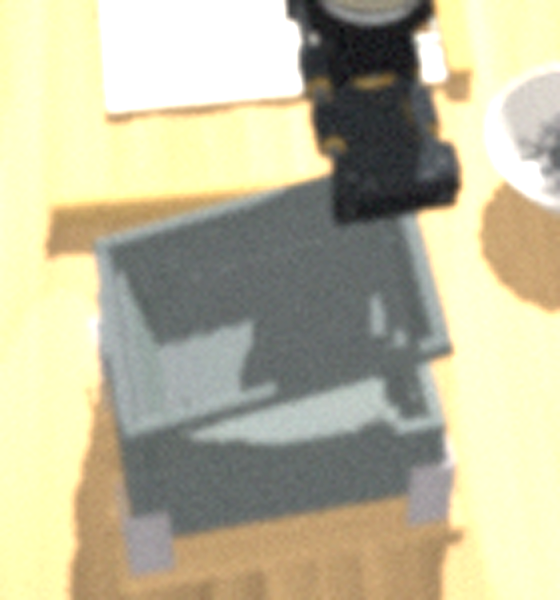

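The tray is peeled off and lifted, with its −x end drooping: near edge from (130,435) to (448,348). I'll raise it, carry it over the sheet, set it down to level it, and regrip at the rim's middle. My picture budget is used up, so from here I measure by numbers.

>>> jog_arm:
  delta_pos:
    - [0,0,1]
    - [0,0,2]
    - [0,0,3]
    - [0,0,4]
    - [0,0,5]
    - [0,0,6]
    - [0,0,7]
    - [0,0,7]
    - [0,0,7]
  turn: [0,0,0,0,0,0,0,0,0]
  grip: [1,1,1,1,1,1,1,1,1]

```text
time_s: 14.48
position: [0.5866, -0.1443, 0.2587]
tcp_rot: [[0.993, 0.114, -0.001], [0.114, -0.993, 0.0], [-0.001, -0.0, -1.0]]
force: [0.1, -0.1, -1.9]
opening: 0.109
grasp_force: 30.0
```

```bash
python3 - <<'E'
from h import *
s=read_state();print(s["force"],s["moment"],s["grasp_force"])
c=capture("side"); cv2.imwrite("pics/s9.png",c["color"])
g=cv2.cvtColor(c["color"],cv2.COLOR_BGR2HSV)
# bluish-grey plastic pixels
m=((g[...,0]>75)&(g[...,0]<125)&(g[...,1]>15)&(g[...,1]<90)).astype(np.uint8)
for r in range(190,340,8): print(r,''.join('#' if v else '.' for v in m[r,200:340:2]))
E
```

```text
[ 0.06812003 -0.08178042 -1.89762915] [ 0.13161144 -0.11655942 -0.01646377] 29.98374581336975
190 ......................................................................
198 ......................................########.#..##..................
206 ..........................................#######..#..................
214 ........................................####..###.##.##...............
222 ................................###.###..#####..##....................
230 ...................##......#.#..#..####.#.#####.......................
238 ..........#..#.#####..#.#.....#..###.##..#...#...##...................
246 ..........#.#..###..##..###.##..#.#.###.#.####..##.#..................
254 .............#.##.##.#..#...#.#..###....#.#..###.#.#..................
262 .............#.##...#.####..##....#..#.##...#.....#...................
270 .............##.#....#..####.##.######.#####.#.#......................
278 ............#.####..##....#.........#...#.#.#.##......................
286 ..............#.#......#..#.........#.......#.##......................
294 ................#......#....#.#.................#..#..................
302 ..............#.#.....#.........#..######.##...####...................
310 ...............##...#.#..#.........##.#####.#.........................
318 ....................##..#.##..#.......................................
326 ......................................................................
334 ......................................................................
```

The full weight now hangs on the gripper, so the tray is free. Carrying it over the sheet.

>>> jog_arm:
  delta_pos:
    - [-0.2,2,0]
    - [-0.5,6,0]
    - [-0.8,10,0]
    - [-1,14.5,0]
    - [-1.3,19,0]
    - [-1.6,23.5,0]
    - [-1.9,28,0]
    - [-2.2,32.5,0]
    - [-2.5,37,0]
    - [-2.8,41,0]
    - [-3,43.5,0]
    - [-3,44.5,0]
  turn: [0,0,0,0,0,0,0,0,0,0,0,0]
  grip: [1,1,1,1,1,1,1,1,1,1,1,1]

```text
time_s: 16.02
position: [0.5554, 0.3029, 0.2585]
tcp_rot: [[0.993, 0.117, -0.001], [0.117, -0.993, -0.0], [-0.001, -0.0, -1.0]]
force: [0.0, 0.3, -1.4]
opening: 0.108
grasp_force: 30.0
```

>>> jog_arm:
  delta_pos:
    - [0,0,-2]
    - [0,0,-5]
    - [0,0,-8]
    - [0,0,-11]
    - [0,0,-13]
    - [0,0,-15]
    - [0,0,-16]
    - [0,0,-17]
    - [0,0,-18]
    - [0,0,-18]
  turn: [0,0,0,0,0,0,0,0,0,0]
  grip: [1,1,1,1,1,1,1,1,1,1]

```text
time_s: 17.27
position: [0.5564, 0.3004, 0.0783]
tcp_rot: [[0.993, 0.114, -0.001], [0.114, -0.993, -0.0], [-0.001, 0.0, -1.0]]
force: [1.1, -0.2, -0.9]
opening: 0.11
grasp_force: 30.0
```

>>> jog_arm:
  delta_pos:
    - [0,0,-0.5]
    - [0,0,-1]
    - [0,0,-1.5]
    - [0,0,-2]
    - [0,0,-2.5]
    - [0,0,-3]
    - [0,0,-3.5]
    - [0,0,-3.5]
  turn: [0,0,0,0,0,0,0,0]
  grip: [1,1,1,1,1,1,1,1]

```text
time_s: 18.27
position: [0.557, 0.3005, 0.0438]
tcp_rot: [[0.993, 0.115, -0.0], [0.115, -0.993, -0.0], [-0.0, 0.0, -1.0]]
force: [1.1, 0.8, 1.1]
opening: 0.109
grasp_force: 30.0
```

>>> jog_arm:
  delta_pos:
    - [0,0,-0.5]
    - [0,0,-1]
    - [0,0,-1.5]
    - [0,0,-1.5]
  turn: [0,0,0,0]
  grip: [1,1,1,1]

```text
time_s: 18.77
position: [0.5561, 0.3003, 0.0282]
tcp_rot: [[0.993, 0.114, -0.002], [0.114, -0.993, -0.001], [-0.002, 0.0, -1.0]]
force: [0.1, -0.4, 0.9]
opening: 0.107
grasp_force: 30.0
```

>>> jog_arm:
  delta_pos:
    - [0,0,-0.3]
    - [0,0,-0.6]
    - [0,0,-0.6]
  turn: [0,0,0]
  grip: [1,1,1]

```text
time_s: 19.15
position: [0.5568, 0.3006, 0.0227]
tcp_rot: [[0.993, 0.114, -0.0], [0.114, -0.993, -0.0], [-0.0, 0.0, -1.0]]
force: [1.2, -0.6, 1.7]
opening: 0.108
grasp_force: 30.0
```

>>> jog_arm:
  delta_pos:
    - [0,0,-0.3]
    - [0,0,-0.5]
    - [0,0,-0.5]
  turn: [0,0,0]
  grip: [1,1,1]

```text
time_s: 19.52
position: [0.5572, 0.3008, 0.0189]
tcp_rot: [[0.993, 0.115, 0.001], [0.115, -0.993, 0.0], [0.001, -0.0, -1.0]]
force: [-0.2, 0.2, 6.1]
opening: 0.111
grasp_force: 30.0
```

The tray is flat on the sheet. Release, move to the middle of the long rim, and regrip.

>>> jog_arm:
  delta_pos:
    - [0,0,0.1]
    - [0,0,0.1]
    - [0,0,0.1]
    - [0,0,0.1]
    - [0,0,2]
    - [0,0,4]
    - [-2.5,-0.3,4]
    - [-5,-0.6,4]
    - [-7.75,-0.9,4]
    - [-7.75,-0.9,4]
    - [-7.75,-0.9,4]
  turn: [0,0,0,0,0,0,0,0,0,0,0]
  grip: [0.6,0.6,0.6,0.6,0.6,0.6,0.6,0.6,0.6,0.6,0.6]

```text
time_s: 20.9
position: [0.4815, 0.2922, 0.059]
tcp_rot: [[0.993, 0.114, 0.004], [0.114, -0.993, 0.001], [0.004, -0.001, -1.0]]
force: [0.4, 0.4, 0.5]
opening: 0.402
grasp_force: 0.0
```

```bash
python3 - <<'E'
from h import *
s=read_state();print(s["time_s"],s["position"],s["opening"],s["force"])
# tray on sheet: dark non-white region in both views, extents at rim height .051
for n in("top","side"):
    c=capture(n); h=cv2.cvtColor(c["color"],cv2.COLOR_BGR2HSV)
    a=np.radians(6.6);R=np.array([[np.cos(a),-np.sin(a)],[np.sin(a),np.cos(a)]])
    # brightness profiles along tray's x and y through its nominal centre at rim height
    for d,nm in((0,'x'),(1,'y')):
      v=[]
      for t in range(-130,131,5):
        l=np.array([t,-55 if n=='top' else -72] if d==0 else [-75 if n=='top' else -60,t])/1e3
        u=proj(c,[*(np.array([.487,.222])+R@l),.051]).round().astype(int); v.append(int(c["color"][u[1],u[0]].mean()))
      print(n,nm,v)
E
```

```text
20.9 [0.48149992 0.29223467 0.059023  ] 0.40186240514083965 [0.36791368 0.43742185 0.4981075 ]
top x [131, 82, 74, 78, 72, 78, 91, 90, 79, 47, 44, 44, 52, 53, 50, 53, 54, 51, 49, 53, 47, 55, 69, 95, 93, 95, 92, 82, 92, 90, 95, 93, 91, 89, 83, 90, 93, 88, 58, 56, 56, 56, 45, 58, 61, 74, 90, 158, 184, 178, 187, 169, 91]
top y [76, 75, 100, 102, 104, 106, 106, 101, 105, 92, 87, 71, 52, 51, 45, 44, 50, 51, 54, 52, 50, 50, 54, 89, 92, 91, 95, 84, 59, 52, 52, 51, 47, 50, 51, 44, 45, 46, 48, 57, 101, 150, 193, 159, 95, 34, 32, 31, 30, 36, 39, 34, 36]
side x [152, 139, 94, 89, 84, 84, 90, 92, 85, 78, 76, 58, 58, 59, 59, 58, 57, 62, 62, 57, 57, 61, 63, 74, 69, 82, 82, 79, 98, 91, 83, 78, 97, 95, 86, 82, 74, 97, 90, 86, 79, 97, 91, 89, 80, 76, 99, 118, 202, 208, 183, 208, 200]
side y [117, 123, 122, 118, 118, 122, 106, 90, 68, 54, 58, 59, 59, 53, 58, 59, 101, 111, 113, 112, 111, 101, 76, 60, 55, 53, 58, 54, 57, 54, 57, 55, 56, 59, 58, 53, 55, 55, 57, 74, 99, 117, 141, 157, 156, 154, 150, 158, 156, 155, 155, 154, 153]
```

The tray's edges match the expected pose to within a few mm. Regripping at mid-rim.

>>> jog_arm:
  delta_pos:
    - [0,0,-1.5]
    - [0,0,-3]
    - [0,0,-3.9]
    - [0,0,-3.9]
    - [0,0,-3.9]
    - [0,0,-3.9]
    - [0,0,-3.9]
    - [0,0,-3.9]
    - [0,0,-3.9]
  turn: [0,0,0,0,0,0,0,0,0]
  grip: [0.6,0.6,0.6,0.6,1,1,1,1,1]

```text
time_s: 22.12
position: [0.4797, 0.2917, 0.0193]
tcp_rot: [[0.993, 0.115, 0.001], [0.115, -0.993, 0.0], [0.001, -0.0, -1.0]]
force: [0.4, 0.4, 2.0]
opening: 0.109
grasp_force: 30.0
```

>>> jog_arm:
  delta_pos:
    - [0,0,1]
    - [0,0,3]
    - [0,0,5]
    - [0,0,7]
    - [0,0,9]
    - [1,0.1,10]
    - [2.5,0.2,10]
    - [4,0.3,10]
    - [5.5,0.4,10]
    - [6.2,0.4,10]
    - [6.2,0.4,10]
    - [6.2,0.4,10]
  turn: [0,0,0,0,0,0,0,0,0,0,0,0]
  grip: [1,1,1,1,1,1,1,1,1,1,1,1]

```text
time_s: 23.62
position: [0.5406, 0.2955, 0.1186]
tcp_rot: [[0.993, 0.114, -0.001], [0.114, -0.993, -0.0], [-0.001, 0.0, -1.0]]
force: [-0.7, 0.1, -2.0]
opening: 0.113
grasp_force: 30.0
```

>>> jog_arm:
  delta_pos:
    - [0,0,0]
    - [0,0,0]
    - [0,0,0]
    - [0,0,0]
  turn: [0,0,0,0]
  grip: [1,1,1,1]

```text
time_s: 24.12
position: [0.5413, 0.2956, 0.1191]
tcp_rot: [[0.993, 0.114, 0.0], [0.114, -0.993, 0.0], [0.0, -0.0, -1.0]]
force: [-0.1, 0.2, -1.5]
opening: 0.113
grasp_force: 30.0
```

```bash
python3 - <<'E'
from h import *
s=read_state();print(s["time_s"],s["position"],s["force"],s["moment"],s["grasp_force"])
a=np.radians(6.6);R=np.array([[np.cos(a),-np.sin(a)],[np.sin(a),np.cos(a)]])
# near (-y) rim seen from the side camera: fit outer rim-top edge pixels on -y side -> height at several x, assuming level pose
c=capture("side"); g=c["color"].mean(2)
for X in(-90,-60,-30,0,30,60,90):
    v=[]
    for z in range(115,181,5):
        u=proj(c,[*(np.array([.55,.2265])+R@np.array([X,-75])/1e3),z/1e3]); v.append(int(cv2.getRectSubPix(g.astype(np.float32),(1,1),tuple(map(float,u)))[0,0]))
    print(X,v)
t=capture("top"); g=t["color"].mean(2).astype(np.float32)
for X in(-60,-30,30,60):
    print("top -y edge",X,[int(cv2.getRectSubPix(g,(1,1),tuple(map(float,proj(t,[*(np.array([.55,.2265])+R@np.array([X,y])/1e3),.151]))))[0,0]) for y in range(-95,-49,5)])
E
```

```text
24.125 [0.54134969 0.2956456  0.11905469] [-0.14679978  0.23554158 -1.53043371] [0.15000723 0.05777971 0.01248571] 30.025489926338196
-90 [194, 190, 193, 188, 161, 106, 67, 60, 61, 74, 86, 81, 80, 74]
-60 [210, 198, 151, 86, 57, 53, 56, 59, 56, 55, 55, 56, 54, 55]
-30 [209, 205, 184, 133, 77, 57, 56, 56, 55, 58, 56, 55, 54, 57]
0 [211, 207, 189, 132, 72, 55, 56, 59, 71, 94, 109, 116, 116, 113]
30 [161, 152, 132, 98, 64, 54, 56, 73, 102, 112, 115, 117, 116, 116]
60 [107, 105, 90, 68, 55, 53, 58, 76, 102, 113, 113, 109, 103, 104]
90 [73, 75, 90, 128, 151, 121, 75, 76, 91, 90, 79, 85, 97, 102]
top -y edge -60 [108, 108, 107, 154, 85, 50, 50, 46, 52, 52]
top -y edge -30 [108, 110, 108, 155, 84, 51, 51, 45, 52, 50]
top -y edge 30 [156, 183, 190, 190, 92, 93, 97, 97, 93, 92]
top -y edge 60 [50, 53, 52, 52, 55, 91, 101, 86, 54, 76]
```

```bash
python3 - <<'E'
from h import *
a=np.radians(6.6);R=np.array([[np.cos(a),-np.sin(a)],[np.sin(a),np.cos(a)]])
c=capture("side"); g=c["color"].mean(2).astype(np.float32)
P=lambda C,T,x,y,z:tuple(map(float,proj(C,[*(np.array(T)+R@np.array([x,y])/1e3),z])))
S=lambda x,y,z,T:int(cv2.getRectSubPix(g,(1,1),P(c,T,x,y,z))[0,0])
print("rim x ends",[S(x,-72,.15,(.55,.2265)) for x in range(-135,-80,5)],[S(x,-72,.15,(.55,.2265)) for x in range(80,136,5)])
print("+-x face y=-40", [S(x,-40,.151,(.55,.2265)) for x in range(-135,-80,5)],[S(x,-40,.151,(.55,.2265)) for x in range(80,136,5)])
for X in(-80,0,80): print("stack",X,[S(X,-75,z/1e3,(.517,-.224)) for z in range(95,161,5)])
print([np.round(read_state()["moment"],3).tolist() for _ in range(2)])
b=cv2.imread("pics/side0.png").mean(2)
d=(np.abs(g-b)>25).astype(np.uint8); n,_,st,ce=cv2.connectedComponentsWithStats(cv2.morphologyEx(d,cv2.MORPH_OPEN,np.ones((2,2))))
print([st[i].tolist() for i in range(1,n) if st[i][4]>12])
E
```

```text
rim x ends [208, 202, 212, 211, 211, 202, 143, 90, 70, 60, 58] [81, 84, 89, 88, 89, 119, 138, 144, 153, 156, 158, 160]
+-x face y=-40 [134, 121, 122, 121, 121, 114, 107, 112, 109, 90, 58] [53, 54, 60, 86, 117, 129, 136, 143, 151, 156, 158, 160]
stack -80 [55, 54, 55, 56, 55, 56, 67, 83, 96, 99, 93, 83, 77, 72]
stack 0 [57, 55, 57, 59, 58, 57, 65, 80, 99, 111, 114, 109, 109, 107]
stack 80 [54, 55, 53, 53, 55, 55, 60, 76, 91, 99, 87, 68, 56, 53]
[[0.16, -0.034, 0.015], [0.16, -0.034, 0.015]]
[[71, 0, 70, 55, 2083], [150, 0, 17, 12, 128], [176, 0, 18, 40, 502], [76, 5, 10, 11, 50], [60, 11, 20, 36, 238], [193, 10, 109, 172, 6588], [253, 38, 7, 7, 39], [78, 46, 88, 171, 8314], [50, 48, 15, 33, 168], [266, 52, 4, 5, 16], [45, 79, 9, 9, 40], [35, 100, 10, 26, 99], [229, 142, 12, 4, 31], [44, 160, 26, 24, 365], [21, 169, 199, 251, 16605], [221, 198, 74, 44, 2382], [59, 208, 23, 23, 284], [109, 235, 14, 32, 191], [229, 249, 64, 11, 362], [14, 261, 37, 76, 1927], [220, 260, 10, 4, 30], [218, 264, 73, 42, 727], [218, 286, 3, 5, 13], [292, 288, 11, 7, 35], [228, 294, 80, 17, 257], [0, 340, 22, 55, 762], [215, 371, 85, 26, 739]]
```

The tray is level and centred, with its rim ends at ±105 mm about the sheet middle. The lower trays are down and the hold is steady. Handing in.

```bash
python3 -c "
from rig import *
print(hand_in())"
```

```text
the job is handed in; nothing more can be done
None
```

The job is handed in: the top tray was peeled at one corner, freed and regripped at mid-rim, and is held level about 10 cm above the sheet's middle; the other trays measured as down, and no verdict came back.

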